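# Tap the tapered bench stop home in the iron clamp block

### The arm

A 6-joint arm with a two-finger parallel gripper is mounted at the origin on the work surface. World frame = base frame: x ahead of the robot, y to its left, z up, the work surface at z = 0. Lengths are in m, angles in rad, forces in N, time in s.
With the tool pointing down it reaches from about 0.35 to 1 m from the base axis. Payload 7.1 kg.
Tool frame: the origin (TCP) lies between the finger pads; the fingertips stand 8 mm ahead of it and the grasp point (between the pads) lies 11 mm behind it; z points along the fingers, y is the line along which they close (so a half turn about z gives the same grasp; the last joint's range is limited). The gripper opens to 85 mm and grips with 20 to 120 N. Pads are 22 mm wide; open, the fingers measure 114 mm over their backs; the gripper's body (76 mm by 85 mm) begins 54 mm behind the grasp point. The pads swing forward as they close: fully open they stand 13 mm farther back than shut.
Start: joints at [-1.36, 0.423, 1.63, -0, 1.089, -0.019], TCP at [0.142, -0.609, 0.239] pointing down, gripper open.
Joint ranges: [-3, 3], [-0.9, 2.11], [0.09, 2.58], [-1.31, 4.45], [0.11, 2.69], [-2.54, 2.54]. Speed limits (rad/s): [2.39, 2.39, 3.01, 3.14, 3.14, 3.14].

### API

Orientations are given as a unit quaternion [x, y, z, w].
In Python, from station import r gives the robot as it stands.
- The arm moves only by the tool play_rows, never from a script. Its arguments are lists of equal length, an entry for each row: "hand": the opening, from 0 (shut) to 1 (fully open); "xyz": the shift along the tool's x, y, z in m, a list of three; "spin": the turn about the tool's z in rad. In form: {"hand": [hand, ...], "xyz": [[x, y, z], ...], "spin": [spin, ...]}. A call has 1 to 12 rows; each row is the pose to reach, as a shift and turn from the pose commanded when the call began, along the tool's axes at that moment; what a row does not reach only later rows make up. A row lasts 1/10 s, in which the tool goes at most 50 mm and 8.59 degrees, less where a joint would pass 70% of its speed; a pose out of reach is approached as far as the arm can. A call with a gripper value outside its range is refused whole. The fingers move at their own pace and stop on an object; the grip force is fixed at half the most. Time passes only in rows, so rows that repeat a pose let the fingers close. It gives the time, the measured TCP pose, the force, the opening and the grip force at its end, in the units of the state.
- r.state(): the state, without advancing time (a new reading comes with each control period).
- r.grab_frame(name): name is "scene" or "top" or "wrist"; returns a dict with "pixels" (384x512x3 uint8, red, green, blue), "intrinsics" (3x3 intrinsics, pixels), "world_to_cam" (4x4, takes a point from world to camera coordinates). Camera axes: x right, y up, looking along -z (the intrinsics and any distortion apply to the point x, -y, -z); pixel columns grow to the right and rows downward; lengths in m; the calibration is good to about 2 mm. A picture is of the moment at which its call begins. There is no depth.
- r.hand_in(): hands the job in; it is judged then, once.
Trained networks look in a picture, given as the dict that the camera call returned (one of the last four; its "shot" number tells which), for a name from the list of things; names that differ only in an ending like _2 or _b are one class to them, and where a whole thing is asked for, a point or a joint stands for the part that bears it (a point fixed in the world has none). Each returns a list of dicts, best first, with "score" (0 to 1); they miss things now and then, are a little off and sometimes report something else, mostly with a low value. They report only what shows in the picture. A call takes as long as a camera call. They do not tell look-alikes from the thing itself.
- r.masks_of(picture, target): "mask" (384x512 bool, what is visible of it).
- r.landmark_of(picture, target): "xyz" ([x, y, z] in m, in world coordinates, good to about 4 mm: a listed point, or the origin of a listed thing).
The state is a dict: "time_s": time; "joint_pos": joint angles; "joint_velocities": joint speeds; "tau": joint torques, N m; "position": TCP position; "tcp_rot": TCP orientation; "force": force on the tool from outside, world axes, zero at the start; "moment": the same for the moment, N m; "gripper_width": finger opening in m; "gripper_force": force on a finger pad.
Only numpy, scipy, OpenCV 4.12 (cv2) and the standard library are available. Lean on these libraries where they do the work, as an engineer would, in place of code of your own. Each camera call takes 0.05 s, during which the arm holds its last target. There are 200 camera calls.

### The job

The carver needs the bench stop set up. Take the boxwood stop with the tapered shank and plain round knob out of the rack, stand it shank down in the round socket of the iron clamp block and tap it fully home, so that its collar sits flush on the block and friction alone holds it upright. Leave the celadon cup standing where it is.

Things in the scene. Friction and masses are not known exactly. Their poses are not given: they have to be found in the camera images.
- stop: Boxwood stop hanging upright in one of the rack's 3 holes. In mm: flat-topped round knob d 30, 35 high; collar d 50, 8 thick; round shank 45 long tapering d 30 to 15 (end chamfered to d 9); 60 g. Origin: on its axis at the collar's underside; z up (knob z 8..43, shank z 0..-45). Unwanted neighbours, same collar: square head 34 wide, thick straight shank; mushroom head d 46, thin straight shank.
- socket (a point): Centre of the round mouth (d 34 mm, chamfered) in the top face of a fixed iron block 90x90x55 mm; z up. Inside, sprung jaws slope into a matching taper. Set in lightly, the stop stands alone, collar about 13 mm above the block; a push on the knob rising to 10-20 N drives it home, no spring-back; home, its origin is at this point. A like iron block with a 50 mm square well is not the one.
- rack: Wooden rack fixed to the table: board 75 mm (x) by 270 (y), top face 70 above the table, on two end boards; three 39 mm holes along its y at -85, 0, 85. Pegs hang in them by their collars with a few mm of play. Origin: on the table under the board's centre. Fingers closing along the rack's x are clear of the neighbouring pegs.
- cup: Green celadon tea cup, 70 mm across, 65 high, upright on the table beyond the iron blocks, to be left alone. Origin: centre of its underside.
Things that resemble listed ones, but are neither listed nor needed, are in the scene too. What is shaped like the stop but blue, pink or purple is not meant.

How it is judged:
By the outcome, as a careful person would: the job done as asked, in the order asked, and still so for the second after the job is handed in, with the robot touching nothing.
It also fails if it takes over 45 s, if anything falls off the work surface, if the arm or the gripper's body presses on something with over 40 N, if the wrist force passes 120 N, or if a joint passes its speed limit or range.

## Working session

There is one attempt and no reset: what is moved stays moved. The work goes in short steps, Python scripts to look and compute and a tool call to move; the robot and the scene stay as the last step left them, time stands still between calls to the robot, and variables do not carry over. Pictures are saved under pics/ and viewed, at most 10 in all, crops included, and the job is handed in when it is done.

Besides the shell and the picture viewer there is one more tool, called after "Request:" as name(argument=value, ...) on one line, values as JSON. play_rows: Moves the arm, as the interface text tells. Its arguments: {"type":"object","properties":{"hand":{"type":"array"},"xyz":{"type":"array"},"spin":{"type":"array"}},"required":["hand","xyz","spin"]}

```bash
mkdir -p pics
cat > h.py <<'E'
import numpy as np, cv2
from station import r
def proj(f,p):
    c=f["world_to_cam"]@np.append(p,1); q=f["intrinsics"]@np.array([c[0],-c[1],-c[2]]); return q[:2]/q[2]
def ray(f,u,v,z):
    M=np.array(f["world_to_cam"]);R=M[:3,:3];o=-R.T@M[:3,3]
    d=np.linalg.inv(f["intrinsics"])@np.array([u,v,1]); d=R.T@np.array([d[0],-d[1],-d[2]])
    return o+d*(z-o[2])/d[2]
def save(f,n,crop=None,s=1):
    im=f["pixels"][:,:,::-1]
    if crop: im=im[crop[1]:crop[3],crop[0]:crop[2]]
    cv2.imwrite("pics/"+n,cv2.resize(im,None,fx=s,fy=s,interpolation=cv2.INTER_CUBIC))
E
python3 - <<'E'
from h import *
a=r.grab_frame("scene");b=r.grab_frame("top")
cv2.imwrite("pics/a.png",np.vstack([a["pixels"],b["pixels"]])[:,:,::-1][:, :] if 0 else np.hstack([cv2.resize(x["pixels"],(400,300)) for x in (a,b)])[:,:,::-1])
save(a,"scene.png",None,1.5);save(b,"top.png",None,1.5)
for n,f in(("scene",a),("top",b)):
  for t in("stop","socket","rack","cup"):
    for d in r.landmark_of(f,t)[:4]: print(n,t,round(d["score"],2),np.round(d["xyz"],3),proj(f,d["xyz"]).round())
print(r.state())
E
```

```text
scene stop 0.96 [ 0.599 -0.003  0.044] [260. 216.]
scene stop 0.87 [0.574 0.137 0.07 ] [320. 222.]
scene stop 0.75 [0.507 0.02  0.045] [284. 191.]
scene stop 0.68 [0.456 0.089 0.053] [317. 182.]
scene socket 0.95 [ 0.564 -0.262  0.054] [173. 168.]
scene socket 0.3 [0.572 0.136 0.069] [320. 222.]
scene rack 0.59 [0.562 0.22  0.002] [352. 245.]
scene cup 0.79 [ 0.714 -0.14   0.001] [189. 242.]
top stop 0.94 [0.456 0.088 0.042] [199. 266.]
top stop 0.75 [0.574 0.135 0.066] [184. 206.]
top stop 0.6 [ 0.596 -0.001  0.042] [250. 205.]
top stop 0.56 [0.502 0.019 0.044] [236. 248.]
top socket 0.71 [ 0.557 -0.265  0.055] [375. 237.]
top rack 0.6 [0.563 0.215 0.002] [153. 212.]
top cup 0.76 [ 0.718 -0.137 -0.   ] [315. 164.]
{'time_s': 0.5, 'joint_pos': array([-1.35995630e+00,  4.23125725e-01,  1.62994111e+00,  6.28065789e-06,
        1.08861576e+00, -1.89949908e-02]), 'joint_velocities': array([-1.09883413e-03,  7.78133111e-05,  3.12413226e-04,  8.13399917e-04,
       -4.71414241e-04,  1.22273891e-03]), 'tau': array([ 6.11492524e-04, -5.56887674e+01, -2.81900722e+01,  1.23078289e-04,
        1.77686186e-03,  3.53004316e-05]), 'position': array([ 0.14240547, -0.60851242,  0.2392868 ]), 'tcp_rot': array([ 9.93404412e-01,  1.14663296e-01, -1.53775656e-06, -4.50314495e-05]), 'force': array([-0.18169618,  0.6173991 , -0.57298316]), 'moment': array([ 0.02011828,  0.08038677, -0.00847791]), 'gripper_force': 0.0, 'gripper_width': 0.08543734983823771}
```

View pics/scene.png

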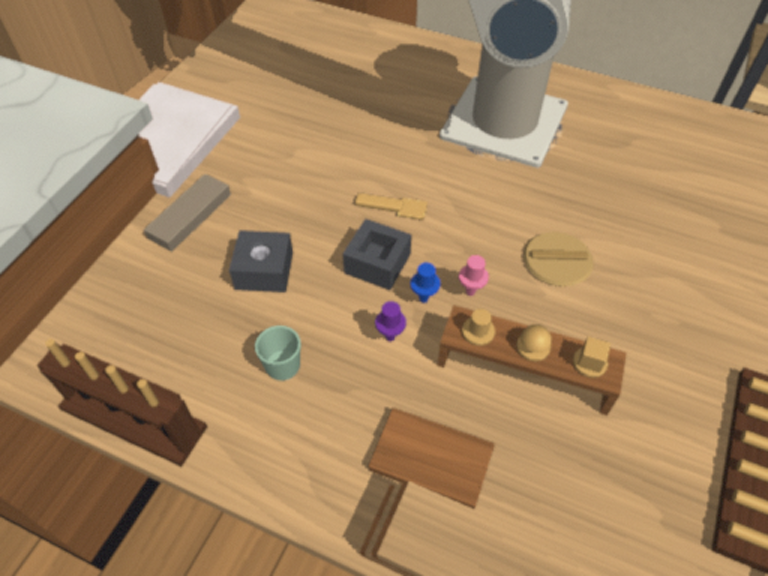

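View pics/top.png

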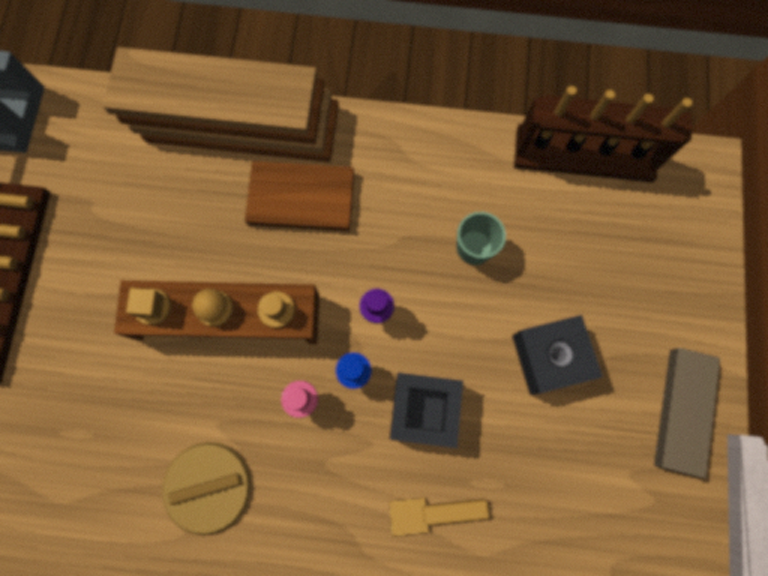

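Scene, native pixels: the candidates for the stop are:
- the rack peg at (320,216), with a plain round knob
- the mushroom peg at (356,228)
- the square-head peg at (396,237)
- the purple (260,213), blue (283,188) and pink (316,182) look-alikes

I choose the peg at (320,216), top (184,206). The round socket is the block at scene (173,168), top (374,235). The square well at (251,168) is not it. I'll check this in a close crop.

Run:
```python
from h import *
a=r.grab_frame("scene");b=r.grab_frame("top")
ca=cv2.resize(a["pixels"][195:280,285:425],(560,340),interpolation=2); cb=cv2.resize(b["pixels"][180:260,70:290],(560,204),interpolation=2)
cv2.imwrite("pics/crop.png",np.vstack([ca,cb])[:,:,::-1])
m=r.masks_of(b,"rack")[0]["mask"].astype(np.uint8)
c=max(cv2.findContours(m,0,1)[0],key=cv2.contourArea)
bx=cv2.boxPoints(cv2.minAreaRect(c));print(bx)
print([ray(b,*p,0.07).round(3) for p in bx])
```

```text
[[ 75.67925 225.62267]
 [ 77.07104 183.86906]
 [213.45285 188.41512]
 [212.06107 230.16872]]
[array([0.507, 0.347, 0.07 ]), array([0.594, 0.363, 0.07 ]), array([0.617, 0.078, 0.07 ]), array([0.53 , 0.069, 0.07 ])]
```

View pics/crop.png

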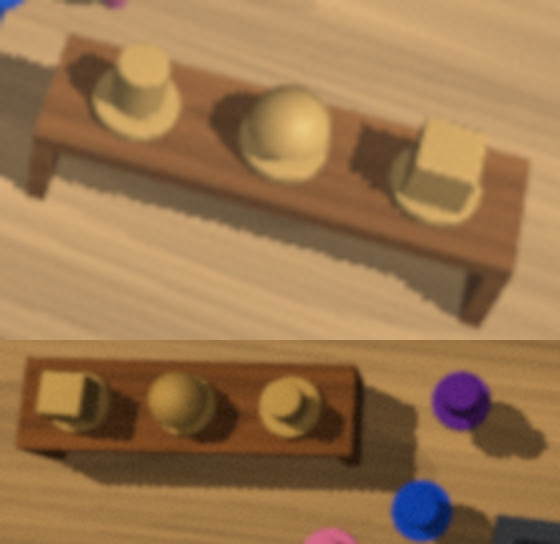

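Request:
play_rows(hand=[1,1,1,1,1,1,1,1,1,1,1,1], xyz=[[0.59,-0.63,0],[0.59,-0.63,0],[0.59,-0.63,0],[0.59,-0.63,0],[0.59,-0.63,0],[0.59,-0.63,0],[0.59,-0.63,0],[0.59,-0.63,0],[0.59,-0.63,0],[0.59,-0.63,0],[0.59,-0.63,0],[0.59,-0.63,0]], spin=[-1.34,-1.34,-1.34,-1.34,-1.34,-1.34,-1.34,-1.34,-1.34,-1.34,-1.34,-1.34])

```text
time_s: 1.85
position: [0.4429, -0.0867, 0.2398]
tcp_rot: [0.707, 0.707, 0.0, 0.001]
force: [0.5, -0.5, 0.6]
gripper_width: 0.0854
gripper_force: 0.0
```

The crop confirms it: the top-left peg has the plain flat-topped knob, the middle one is the mushroom and the right one the square head.

Request:
play_rows(hand=[1,1,1,1,1,1,1,1], xyz=[[0.223,0.131,0],[0.223,0.131,0],[0.223,0.131,0],[0.223,0.131,0],[0.223,0.131,0],[0.223,0.131,0],[0.223,0.131,0],[0.223,0.131,0]], spin=[-0.08,-0.08,-0.08,-0.08,-0.08,-0.08,-0.08,-0.08])

```text
time_s: 2.65
position: [0.5724, 0.1335, 0.239]
tcp_rot: [0.679, 0.735, -0.001, -0.0]
force: [-0.4, -0.5, 0.5]
gripper_width: 0.085
gripper_force: 0.0
```

Run:
```python
from h import *
w=r.grab_frame("wrist");save(w,"w.png",None,1.5)
for d in r.landmark_of(w,"stop")[:4]: print(round(d["score"],2),np.round(d["xyz"],4),proj(w,d["xyz"]).round())
for d in r.landmark_of(w,"rack")[:1]: print(round(d["score"],2),np.round(d["xyz"],4))
for d in r.masks_of(w,"stop")[:3]:
  v,u=np.nonzero(d["mask"]);print(d["score"],u.min(),u.max(),v.min(),v.max())
s=r.state();print(s["position"],s["tcp_rot"],s["joint_pos"])
```

```text
0.87 [0.4571 0.0927 0.0473] [166. 195.]
0.69 [ 0.6017 -0.0039  0.0434] [275. 270.]
0.66 [0.5035 0.014  0.0426] [203. 252.]
0.6 [0.5765 0.1341 0.0712] [265. 174.]
0.75 142 187 179 221
0.71 254 292 249 298
0.61 239 284 152 197
[0.57270747 0.13284877 0.2394762 ] [ 6.79241334e-01  7.33914975e-01 -1.37590764e-04 -3.94768793e-05] [ 2.07739724e-01  3.69027053e-01  1.71374394e+00 -1.08543095e-04
  1.05909185e+00  1.30453407e-01]
```

View pics/w.png

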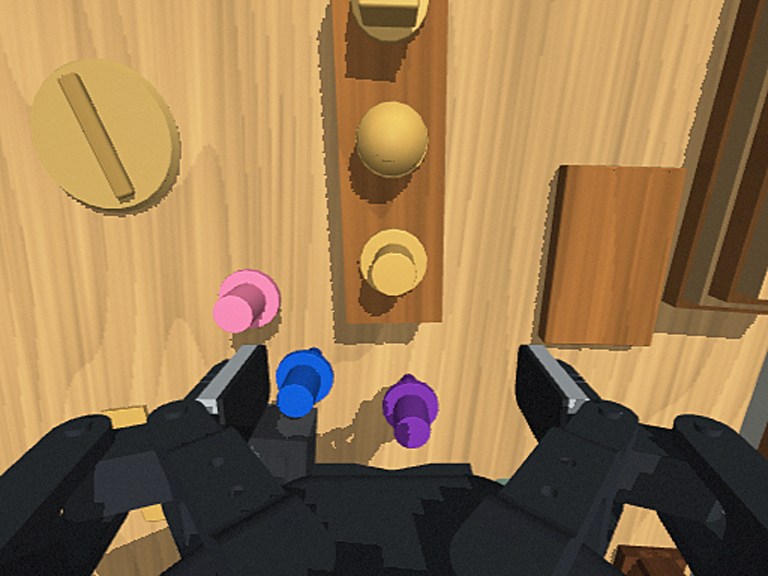

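The wrist view shows the knob top at native (262,182) and its collar at (262,175). The rack lines up with the tool.

Run:
```python
from h import *
from scipy.spatial.transform import Rotation as R
w=r.grab_frame("wrist");s=r.state()
k=ray(w,262.5,182,.113);c=ray(w,262.3,175.3,.078);print(k,c)
t=(k+c)/2;t[2]=.092
print(s["position"],R.from_quat(s["tcp_rot"]).inv().apply(t-s["position"]))
```

```text
[0.57362928 0.13400613 0.113     ] [0.5736642  0.13279464 0.078     ]
[0.5728594  0.13299642 0.23954864] [0.00034974 0.00081962 0.1475486 ]
```

Request:
play_rows(hand=[1,1,1,1,1,1,0,0,0,0,0,0], xyz=[[0,0.001,0.04],[0,0.001,0.08],[0,0.001,0.12],[0,0.001,0.14],[0,0.001,0.147],[0,0.001,0.147],[0,0.001,0.147],[0,0.001,0.147],[0,0.001,0.147],[0,0.001,0.147],[0,0.001,0.147],[0,0.001,0.147]], spin=[0,0,0,0,0,0,0,0,0,0,0,0])

```text
time_s: 4.1
position: [0.5747, 0.1344, 0.0935]
tcp_rot: [0.679, 0.735, 0.001, 0.0]
force: [-1.4, -0.8, 7.2]
gripper_width: 0.0283
gripper_force: 58.8
```

Request:
play_rows(hand=[0,0,0,0,0,0,0,0,0,0,0,0], xyz=[[0,0,-0.02],[0,0,-0.05],[0,0,-0.09],[0,0,-0.13],[-0.04,-0.005,-0.15],[-0.09,-0.01,-0.15],[-0.14,-0.016,-0.15],[-0.19,-0.022,-0.15],[-0.24,-0.028,-0.15],[-0.28,-0.033,-0.15],[-0.3,-0.035,-0.15],[-0.3,-0.035,-0.15]], spin=[0,0,0,0,0,0,0,0,0,0,0,0])

```text
time_s: 5.3
position: [0.5627, -0.1703, 0.2426]
tcp_rot: [0.68, 0.733, -0.0, 0.0]
force: [1.2, -0.4, -0.2]
gripper_width: 0.0281
gripper_force: 59.2
```

Run:
```python
from h import *
for n in("wrist","top","scene"):
  w=r.grab_frame(n)
  if n!="top": save(w,n+"2.png",None,1.5)
  for t in("socket","stop"):
    for d in r.landmark_of(w,t)[:5]: print(n,t,round(d["score"],2),np.round(d["xyz"],4),proj(w,d["xyz"]).round())
s=r.state();print(s)
```

```text
wrist stop 0.93 [ 0.564  -0.1715  0.2182] [264. 226.]
wrist stop 0.65 [ 0.6021 -0.0045  0.0435] [309.  20.]
top stop 0.86 [0.5059 0.017  0.0434] [237. 246.]
top stop 0.82 [ 0.5986 -0.0017  0.0415] [251. 204.]
top stop 0.79 [0.4567 0.0891 0.0433] [199. 266.]
top stop 0.5 [ 0.5647 -0.1646  0.216 ] [345. 215.]
scene socket 0.68 [ 0.5597 -0.2639  0.0568] [173. 166.]
scene stop 0.82 [0.506  0.0202 0.0496] [284. 189.]
scene stop 0.77 [0.4552 0.0873 0.0484] [316. 183.]
scene stop 0.62 [ 0.5629 -0.1613  0.2181] [202. 135.]
scene stop 0.62 [ 0.5994 -0.0021  0.0465] [261. 215.]
{'time_s': 5.75, 'joint_pos': array([-3.08058039e-01,  3.64635010e-01,  1.71293241e+00,  7.29257176e-05,
        1.06406884e+00, -3.88417213e-01]), 'joint_velocities': array([-0.00618972,  0.00125833, -0.00281272, -0.00071404, -0.00129395,
        0.00128003]), 'tau': array([-1.39695645e-02, -5.20054650e+01, -2.79352230e+01, -3.00952343e-04,
        2.48217664e-03,  2.61398032e-03]), 'position': array([ 0.5631082 , -0.16666657,  0.24236945]), 'tcp_rot': array([ 6.78145473e-01,  7.34927695e-01,  1.96516174e-05, -3.32498000e-05]), 'force': array([ 0.34222881, -0.70353953, -0.0222938 ]), 'moment': array([-0.01300134,  0.04644062, -0.03564676]), 'gripper_force': 59.226672649383545, 'gripper_width': 0.02833159543273431}
```

View pics/wrist2.png

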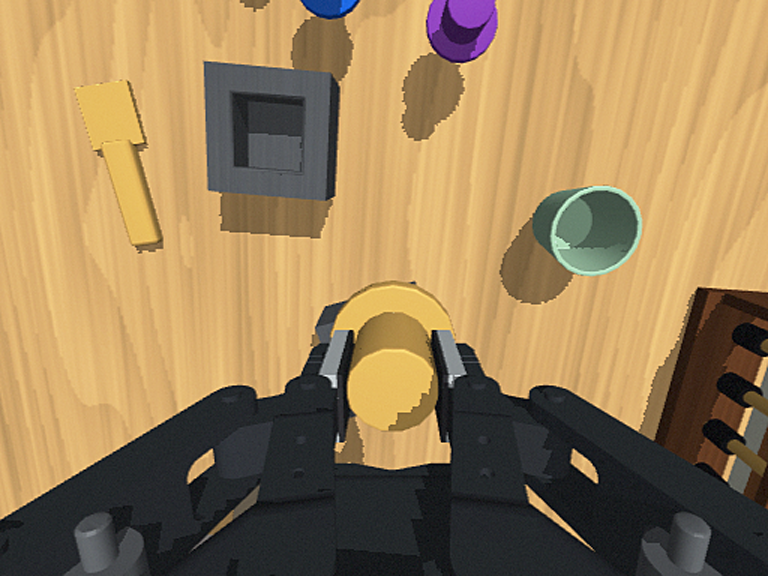

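View pics/scene2.png

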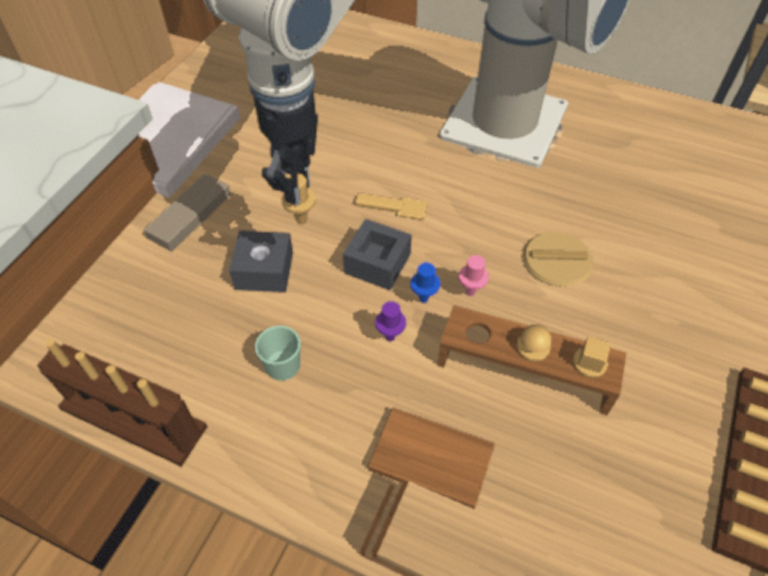

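The wrist view shows the stop held upright between the pads, with the knob top at native (262,259) and the collar at (263,227). In the scene view the rack's left hole is empty, the other pegs and the cup haven't moved, and the socket mouth is at native (174,168).

Run:
```python
from h import *
from scipy.spatial.transform import Rotation as R
w=r.grab_frame("wrist");s=r.state();p=s["position"]
k=ray(w,262,258.7,p[2]-.0235+.043);c=ray(w,262.7,227.3,p[2]-.0235+.008);print("knob",k-p,"collar",c-p)
a=r.grab_frame("scene");b=r.grab_frame("top")
S=[]
for f,u,v in((a,173,167),(b,374,236)):
  g=cv2.cvtColor(f["pixels"],cv2.COLOR_RGB2GRAY).astype(float)[v-11:v+12,u-11:u+12]
  m=g>100;y,x=np.nonzero(m);cc=(u-11+(x.min()+x.max())/2,v-11+(y.min()+y.max())/2)
  q=ray(f,*cc,.055);S.append(q);print(m.sum(),x.min(),x.max(),y.min(),y.max(),cc,q)
  m2=[d["mask"] for d in r.masks_of(f,"socket")[:1]]
  print([ (np.nonzero(M)[1].mean(),np.nonzero(M)[0].mean(),M.sum()) for M in m2])
  for d in r.landmark_of(f,"socket")[:1]:print(d["xyz"])
cv2.imwrite("pics/sock.png",np.hstack([cv2.resize(f["pixels"][v-35:v+35,u-35:u+35],(400,400),interpolation=2) for f,u,v in((a,173,167),(b,374,236))])[:,:,::-1])
```

```text
knob [-2.03446882e-06  1.10726207e-03  1.95000000e-02] collar [ 0.00046571  0.001747   -0.0155    ]
116 4 17 7 17 (np.float64(172.5), np.float64(168.0)) [ 0.56438802 -0.26351547  0.055     ]
[(np.float64(173.69433198380565), np.float64(173.6808367071525), np.int64(1482))]
[0.5609, -0.2626, 0.0546]
441 0 22 0 22 (np.float64(374.0), np.float64(236.0)) [ 0.55811724 -0.26314902  0.055     ]
[]
```

View pics/sock.png

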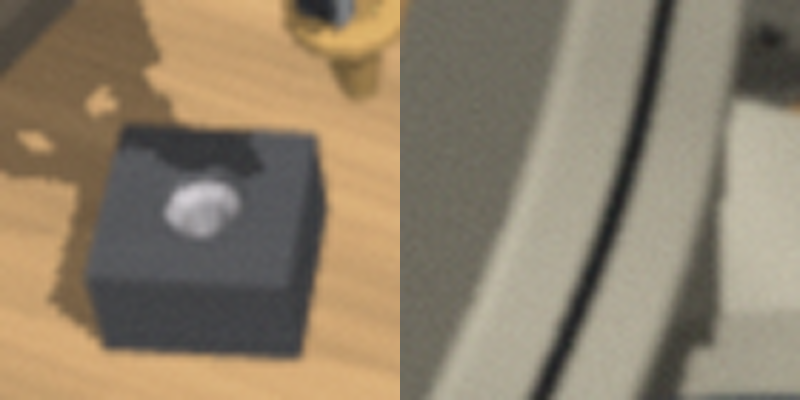

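The left half shows the round mouth at scene native (173.5,168). In the right half the arm hides the block. I'll move a little beyond the block for one close look.

Request:
play_rows(hand=[0,0,0,0,0,0,0], xyz=[[-0.04,-0.003,0],[-0.08,-0.007,0],[-0.12,-0.01,0],[-0.155,-0.013,0],[-0.155,-0.013,0],[-0.155,-0.013,0],[-0.155,-0.013,0]], spin=[0,0,0,0,0,0,0])

```text
time_s: 6.8
position: [0.5621, -0.3222, 0.2421]
tcp_rot: [0.679, 0.735, 0.0, -0.0]
force: [-1.2, 1.3, -1.0]
gripper_width: 0.0282
gripper_force: 59.2
```

Run:
```python
from h import *
w=r.grab_frame("wrist");s=r.state();print(s["position"],s["tcp_rot"])
for d in r.landmark_of(w,"socket")[:2]: print(round(d["score"],2),np.round(d["xyz"],4),proj(w,d["xyz"]).round(1))
print(proj(w,[.561,-.263,.055]))
save(w,"w3.png",None,1.5)
```

```text
[ 0.56222376 -0.32196085  0.2421878 ] [ 6.78279651e-01  7.34803783e-01  3.87989125e-05 -3.38761453e-04]
0.8 [ 0.5617 -0.2634  0.0541] [265.3 120. ]
[264.70462287 119.56758745]
```

View pics/w3.png

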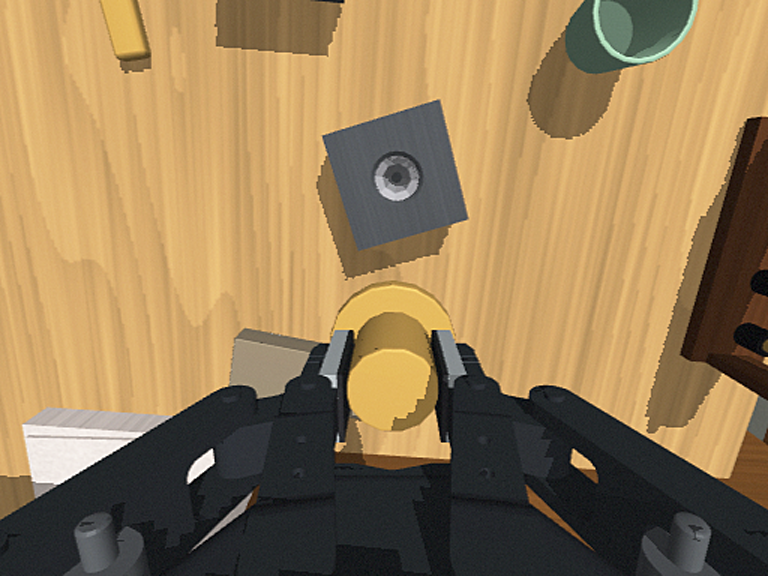

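The mouth is at native (265.3,117.5), within 2 mm of the estimate. I'll move over it and lower.

Request:
play_rows(hand=[0,0,0,0,0,0,0,0,0,0,0,0], xyz=[[0.03,0.002,0],[0.059,0.0035,0],[0.059,0.0035,0],[0.059,0.0035,0],[0.059,0.0035,0.03],[0.059,0.0035,0.06],[0.059,0.0035,0.09],[0.059,0.0035,0.11],[0.059,0.0035,0.125],[0.059,0.0035,0.135],[0.059,0.0035,0.143],[0.059,0.0035,0.143]], spin=[0,0,0,0,0,0,0,0,0,0,0,0])

```text
time_s: 8.1
position: [0.5609, -0.2639, 0.0988]
tcp_rot: [0.679, 0.734, -0.0, -0.001]
force: [-0.4, 1.4, -1.5]
gripper_width: 0.0285
gripper_force: 59.1
```

Request:
play_rows(hand=[0,0,0,0,0,0], xyz=[[0,0,0.002],[0,0,0.004],[0,0,0.006],[0,0,0.008],[0,0,0.01],[0,0,0.01]], spin=[0,0,0,0,0,0])

```text
time_s: 8.7
position: [0.5611, -0.2637, 0.0894]
tcp_rot: [0.679, 0.734, 0.0, -0.0]
force: [-1.7, 5.0, 3.6]
gripper_width: 0.0283
gripper_force: 59.6
```

Request:
play_rows(hand=[0,0,0,0,0,0,0,0], xyz=[[0.001,0,0],[0.0015,0,0.002],[0.0015,0,0.004],[0.0015,0,0.006],[0.0015,0,0.008],[0.0015,0,0.009],[0.0015,0,0.009],[0.0015,0,0.009]], spin=[0,0,0,0,0,0,0,0])

```text
time_s: 9.5
position: [0.5614, -0.2628, 0.0818]
tcp_rot: [0.679, 0.735, 0.0, 0.001]
force: [-3.9, 3.8, 14.0]
gripper_width: 0.0284
gripper_force: 60.8
```

Request:
play_rows(hand=[0,0,0,0,0,0], xyz=[[0.001,-0.001,0.001],[0.001,-0.001,0.002],[0.001,-0.001,0.003],[0.001,-0.001,0.004],[0.001,-0.001,0.004],[0.001,-0.001,0.004]], spin=[0,0,0,0,0,0])

```text
time_s: 10.1
position: [0.5613, -0.2625, 0.0789]
tcp_rot: [0.679, 0.735, 0.0, 0.002]
force: [-4.8, 2.8, 20.7]
gripper_width: 0.0282
gripper_force: 61.4
```

Request:
play_rows(hand=[0.9,0.9,0.9,0.9,0.9,0.9,0.9,0,0,0,0,0], xyz=[[0,0,0],[0,0,-0.003],[0,0,-0.003],[0,0,-0.003],[0,0,-0.02],[0,0,-0.05],[0,0,-0.08],[0,0,-0.08],[0,0,-0.08],[0,0,-0.08],[0,0,-0.08],[0,0,-0.08]], spin=[0,0,0,0,0,0,0,0,0,0,0,0])

```text
time_s: 11.3
position: [0.5593, -0.2613, 0.1553]
tcp_rot: [0.679, 0.734, -0.0, -0.001]
force: [-0.8, 0.8, 0.2]
gripper_width: 0.0036
gripper_force: 0.0
```

Run:
```python
from h import *
w=r.grab_frame("wrist");a=r.grab_frame("scene");s=r.state();print(s["position"],s["force"],s["gripper_width"])
for f in(w,a):
  for d in r.landmark_of(f,"stop")[:5]: print(round(d["score"],2),np.round(d["xyz"],4),proj(f,d["xyz"]).round(1))
cv2.imwrite("pics/p4.png",np.hstack([cv2.resize(w["pixels"],(440,330)),cv2.resize(a["pixels"][125:210,130:220],(350,330),interpolation=2)])[:,:,::-1])
```

```text
[ 0.55956776 -0.26145933  0.15560125] [-0.04978502 -0.35375396 -0.77709656] -1.923600455301243e-05
0.74 [ 0.5603 -0.2627  0.0545] [262.6 191.9]
0.82 [0.5074 0.0183 0.0458] [282.9 190. ]
0.58 [ 0.6029 -0.0021  0.0473] [260.  216.2]
0.56 [ 0.563  -0.2595  0.0585] [173.9 167.2]
0.54 [0.4565 0.088  0.0485] [316.4 183.7]
```

View pics/p4.png

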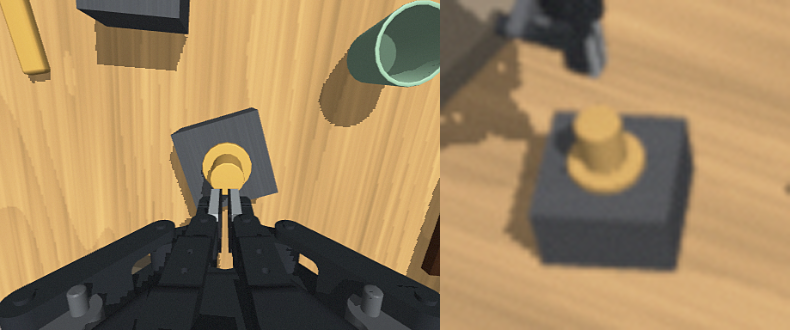

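The stop stands upright in the socket with its collar close to the block. I'll tap the knob from above with the fingers shut.

Request:
play_rows(hand=[0,0,0,0,0,0,0,0], xyz=[[0,0.002,0.02],[0,0.002,0.035],[0,0.002,0.042],[0,0.002,0.045],[0,0.002,0.047],[0,0.002,0.049],[0,0.002,0.05],[0,0.002,0.05]], spin=[0,0,0,0,0,0,0,0])

```text
time_s: 12.3
position: [0.5621, -0.2616, 0.1066]
tcp_rot: [0.679, 0.734, 0.0, 0.0]
force: [-0.2, 0.0, -0.3]
gripper_width: 0.0003
gripper_force: 0.0
```

Request:
play_rows(hand=[0,0,0,0,0,0], xyz=[[0,0,0.001],[0,0,0.002],[0,0,0.003],[0,0,0.004],[0,0,0.004],[0,0,0.004]], spin=[0,0,0,0,0,0])

```text
time_s: 12.9
position: [0.5631, -0.2619, 0.1062]
tcp_rot: [0.679, 0.734, 0.001, 0.001]
force: [-7.1, 3.8, 26.6]
gripper_width: 0.0001
gripper_force: 13.5
```

The knob takes 26.6 N, above the 20 N needed, and stands at the home height. I'll back off and check.

Request:
play_rows(hand=[0,0,0,0,0,0,0], xyz=[[0,0,-0.01],[0,0,-0.04],[0,0,-0.08],[0,0,-0.12],[-0.04,0,-0.13],[-0.06,0,-0.13],[-0.06,0,-0.13]], spin=[0,0,0,0,0,0,0])

```text
time_s: 13.6
position: [0.5665, -0.3236, 0.2321]
tcp_rot: [0.68, 0.734, -0.0, 0.0]
force: [-0.4, 0.6, -0.5]
gripper_width: -0.0001
gripper_force: 0.0
```

Run:
```python
from h import *
w=r.grab_frame("wrist");a=r.grab_frame("scene");s=r.state();print(s["time_s"],s["position"],s["force"])
for f in(w,a):
  for t in("stop","cup"):
    for d in r.landmark_of(f,t)[:5]: print(t,round(d["score"],2),np.round(d["xyz"],4))
cv2.imwrite("pics/p5.png",np.hstack([cv2.resize(w["pixels"],(440,330)),cv2.resize(a["pixels"][125:210,130:220],(350,330),interpolation=2)])[:,:,::-1])
```

```text
13.7 [ 0.56558315 -0.32096651  0.23057462] [ 0.16719196  0.96590744 -0.67194558]
stop 0.98 [ 0.5595 -0.2636  0.0546]
cup 0.78 [ 0.7148 -0.1393 -0.001 ]
stop 0.86 [0.4561 0.0859 0.0501]
stop 0.84 [ 0.6009 -0.0017  0.045 ]
stop 0.68 [0.5038 0.0175 0.0486]
stop 0.57 [ 0.5624 -0.26    0.0566]
cup 0.67 [ 0.7147 -0.1432  0.0042]
```

View pics/p5.png

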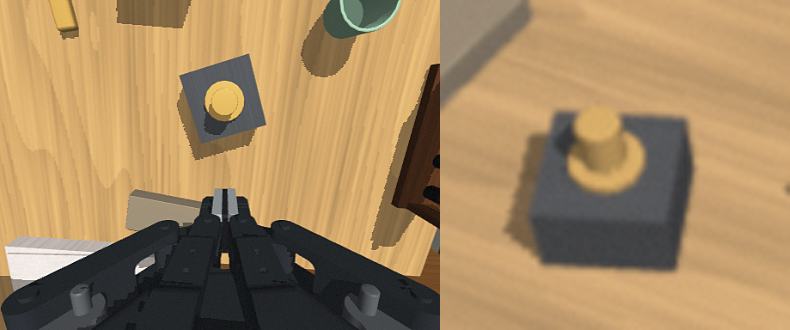

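The stop stands upright with its collar flush on the block (crop pixel (607,165)). The cup hasn't moved and the robot is clear.

```bash
python3 -c "
from station import r
print(r.hand_in())"
```

```text
the job is handed in; nothing more can be done
None
```

The boxwood stop is seated fully home in the round socket with its collar flush on the block, the cup was left where it stood, and the job was handed in at about 14 s on the robot's clock.

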